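# Lock the camera pod into the bayonet dock

### The arm

A 7-joint arm with a two-finger parallel gripper is mounted at the origin on a cart in front of the work surface, level with it; the furniture and walls round the work are solid. World frame = base frame: x ahead of the robot, y to its left, z up, the work surface at z = 0. Lengths are in m, angles in rad, forces in N, time in s.
With the tool pointing down it reaches from about 0.425 to 0.925 m from the base axis. Payload 6.8 kg.
Tool frame: the origin (TCP) lies on the centre line of the jaws, within the pads' length; the fingertips stand 19 mm ahead of it and the grasp point (between the pads) is the TCP; z points along the fingers, y is the line along which they close (so a half turn about z gives the same grasp; the last joint's range is limited). The gripper opens to 85 mm and grips with 20 to 120 N. Pads are 22 mm wide; open, the fingers measure 114 mm over their backs; the gripper's body (76 mm by 85 mm) begins 54 mm behind the grasp point. The pads swing forward as they close: fully open they stand 13 mm farther back than shut.
Start: joints at [-1.275, 0.477, 0.022, 1.555, -0.011, 1.109, -0.083], TCP at [0.265, 0.621, 0.223] pointing down, gripper open.
Joint ranges: [-2.96, 2.96], [-0.34, 2.1], [-1.41, 1.46], [0.24, 2.44], [-1.37, 4.51], [0.17, 1.92], [-2.96, 2.96]. Speed limits (rad/s): [2.39, 2.39, 3.14, 3.14, 3.14, 3.14, 3.14].

### API

Orientations are given as a rotation vector (axis times angle).
In Python, from bench import r gives the robot as it stands. The module is installed in compiled form; this text tells all that it offers.
- The arm moves only by the tool arm_command, never from a script. Its argument "rows" is a list of rows, each an object of numbers: "fingers": the opening, from -1 (shut) to 1 (fully open); "x", "y", "z": the shift along the tool's x, y, z in m; "ax", "ay", "az": the turn, a rotation vector about the tool's x, y, z in degrees. In form: [{"fingers": .., "x": .., "y": .., "z": .., "ax": .., "ay": .., "az": ..}, ...]. A call has 1 to 10 rows; each row shifts and turns the commanded pose from where the row before left it, along the tool's axes as they then stand; what a row does not reach is not made up. A row lasts 1/12 s, in which the tool goes at most 41.7 mm and 7.16 degrees, less where a joint would pass 70% of its speed; a pose out of reach is approached as far as the arm can. A call is refused whole if a number of a shift passes 0.0417 or a number of a turn 7.16, either way. A call with a gripper value outside its range is refused whole. The fingers move at their own pace and stop on an object; "grip_force" is the grip in N (left out, the last holds). Time passes only in rows, so rows that do not move let the fingers close. It gives the time, the measured TCP pose, the force, the opening and the grip force at its end, in the units of the state.
- r.get_obs(): the state, without advancing time (a new reading comes with each control period).
- r.grab_frame(name): name is "scene" or "top" or "wrist"; returns a dict with "frame" (384x512x3 uint8, red, green, blue), "depth" (384x512 float32, m along the optical axis (not along the pixel's ray), 0 where there is no reading), "K" (3x3 intrinsics, pixels), "world_from_camera" (4x4, takes a point from camera to world coordinates). Camera axes: x right, y down, z forward; pixel columns grow to the right and rows downward; lengths in m; the calibration is good to about 2 mm. The wrist camera is an equidistant fisheye: a pixel r from the principal point sees the ray r / f radians off the axis. A picture is of the moment at which its call begins.
- r.hand_in(): hands the job in; it is judged then, once.
The state is a dict: "clock": time; "joints": joint angles; "qvel": joint speeds; "tau": joint torques, N m; "tcp_pos": TCP position; "orientation": TCP orientation; "contact_force": force on the tool from outside, world axes, zero at the start; "moment": the same for the moment, N m; "grip_width": finger opening in m; "gripper_force": force on a finger pad.
Only numpy, scipy, OpenCV 4.12 (cv2) and the standard library are available. Lean on these libraries where they do the work, as an engineer would, in place of code of your own. Each camera call takes 0.05 s, during which the arm holds its last target. There are 200 camera calls.

### The job

Fit the camera pod to the bench dock: stand its foot in the round socket with the two lugs in the two slots, push it down against the spring and twist it about a quarter turn clockwise (seen from above) until it stops, then let go so that the spring lifts it into its catches. Leave the gimbal, the flux jar and the battery where they stand.

Things in the scene. Friction and masses are not known exactly. Their poses are not given: they have to be found in the camera images.
- pod: Loose camera pod, 0.16 kg, standing upright. Origin: centre of its underside; z up, x through its two lugs (same after a half turn). Round aluminium foot 34 mm across to z = 19.5 mm, bevelled at the bottom; lugs on +x and -x, 9 mm wide, out to 24 mm from the axis, z = 3 to 8 mm; flange 56 mm across to z = 24 mm; grey box body 50 (x) by 36 mm (y) to z = 66 mm; round lens on top to z = 70 mm.
- pod_grip (a point): Centre of the pod's box body, on its axis 47 mm above its underside. Grip here from above across the two flat sides, 36 mm apart along the pod's y, with the fingertips above the flange (its top is 23 mm below this point). The 50 mm ends, along x, are finned. Axes as pod.
- dock: Dock fixed to the bench: grey base plate 150 x 100 x 10 mm (x = -55 to +95 mm) with a black box 30 mm high on its +x end, and an upright round socket 64 mm across, its aluminium rim on top at z = 55 mm. Origin: on the socket's axis at the bench top; z up, x through its two entry slots, on +x and -x.
- dock_mouth (a point): Centre of the socket's mouth, 55 mm above the dock's origin; axes as dock. Bore 37 mm across with a 2 mm bevel; slots 12.6 mm wide at the bore, out to 26 mm from the axis; rim 8 mm thick. With its x along the dock's x, either way round, the pod goes in and rests on the spring plunger with its underside 10 mm below this point. The flange meets the rim at 19.5 mm below.
- dock_catch (a point): On the rim's top at one of the two catches (the other is opposite), marked by a small dark dot, 80 degrees clockwise of the slots seen from above. With its underside 16 to 19.5 mm below the mouth the pod's lugs are under the rim and it turns clockwise; from 75 degrees on they lie under the catches, at 86 it stops. Let go there, it rises until 12 mm below the mouth and cannot turn back.
- plunger (a joint): Travel of the spring plunger, m: 0 up, grows as it is pushed down, 0.010 at most. Spring force 4 N at 0, growing by 0.6 N per mm; 0.002 with the pod locked, 0.006 to 0.0095 while the pod can be turned.
- gimbal: Bystander: loose dark camera gimbal module, 50 x 46 x 34 mm; origin under its centre.
- flux_jar: Bystander: loose round jar with a black cap, 49 mm in diameter, 32 mm high; origin under its centre.
- battery_a: Bystander: loose dark battery, 42 x 102 x 37 mm, lying on the bench; origin under its centre.

How it is judged:
By the outcome, as a careful person would: the job done as asked, in the order asked, and still so for the second after the job is handed in, with the robot touching nothing.
It also fails if it takes over 51 s, if anything falls off the work surface, if the arm or the gripper's body presses on something with over 40 N, if the wrist force passes 120 N, or if a joint passes its speed limit or range.

## Working session

There is one attempt and no reset: what is moved stays moved. The work goes in short steps, Python scripts to look and compute and a tool call to move; the robot and the scene stay as the last step left them, time stands still between calls to the robot, and variables do not carry over. Pictures are saved under pics/ and viewed, at most 10 in all, crops included, and the job is handed in when it is done.

Besides the shell and the picture viewer there is one more tool, called after "Emit:" as name(argument=value, ...) on one line, values as JSON. arm_command: Moves the arm, as the interface text tells. Its arguments: {"type":"object","properties":{"rows":{"type":"array"},"grip_force":{"type":"number"}},"required":["rows"]}

```bash
mkdir -p pics; python3 - <<'E'
from bench import r
import cv2,numpy as np
o=r.get_obs();print(o['tcp_pos'],o['orientation'],o['clock'],o['grip_width'])
a=[]
for n in("scene","top"):
    f=r.grab_frame(n);np.savez(f'/tmp/{n}.npz',**f);a.append(f['frame']);print(n,f['K'],f['world_from_camera'])
    cv2.imwrite(f'pics/{n}1.png',f['frame'][:,:,::-1])
E
```

```text
[0.26499723 0.62013722 0.22180465] [-6.29907246e-01 -3.07756226e+00  2.90421305e-03] 0.0 0.08553048558514402
scene [[414.7725039    0.         255.36727588]
 [  0.         414.7725039  195.76609476]
 [  0.           0.           1.        ]] [[ 0.83987425 -0.41490247  0.34995311  0.1761488 ]
 [-0.54266687 -0.65508834  0.52571088 -0.5527948 ]
 [ 0.01113146 -0.63143899 -0.77534566  0.88028575]
 [ 0.          0.          0.          1.        ]]
top [[376.99356441   0.         262.01319569]
 [  0.         376.99356441 196.1551196 ]
 [  0.           0.           1.        ]] [[ 0.00887485 -0.98026492  0.19748906  0.38950806]
 [-0.99995319 -0.00946133 -0.00202633  0.00121203]
 [ 0.00385485 -0.19746183 -0.980303    0.92818081]
 [ 0.          0.          0.          1.        ]]
```

View pics/top1.png

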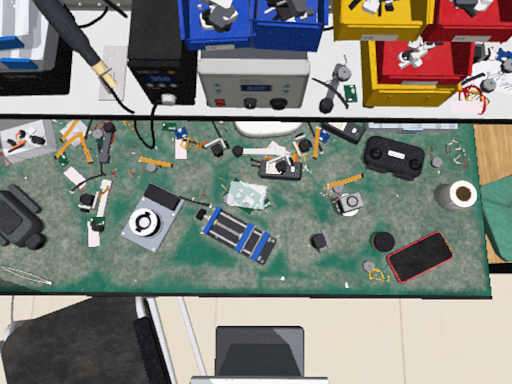

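View pics/scene1.png

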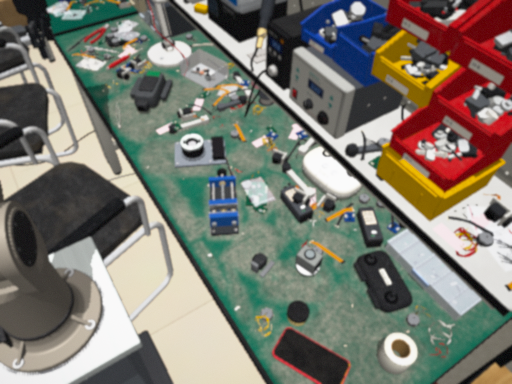

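The top view shows the dock at about (147,222), with its black box up and to the right at (163,196), and the pod at about (347,203). The gimbal is probably the block at (320,241), and the jar is at (383,241). I'll measure these with depth.

```bash
cat >h.py <<'E'
import numpy as np,cv2
def cloud(f):
    K=f['K'];d=f['depth'];v,u=np.mgrid[:d.shape[0],:d.shape[1]]
    p=np.stack([(u-K[0,2])/K[0,0]*d,(v-K[1,2])/K[1,1]*d,d],-1)
    T=f['world_from_camera'];return p@T[:3,:3].T+T[:3,3]
E
python3 - <<'E'
from h import *
for n in("top","scene"):
    f=dict(np.load(f'/tmp/{n}.npz'));P=cloud(f)
    def win(name,c,w,lo,hi):
        s=P[c[1]-w:c[1]+w,c[0]-w:c[0]+w];m=(s[...,2]>lo)&(s[...,2]<hi);q=s[m]
        rc=cv2.minAreaRect((q[:,:2]*1000).astype(np.float32))
        print(n,name,len(q),q.mean(0).round(4),rc)
    if n=="top":
        win('pod',(347,203),22,.058,.076);win('podflange',(347,203),22,.015,.03)
        win('rim',(147,222),30,.049,.062);win('box',(160,196),25,.024,.036);win('plate',(150,218),45,.006,.014)
    else:
        win('pod',(309,256),24,.058,.076);win('rim',(192,146),24,.049,.062);win('box',(218,148),20,.024,.036)
f=dict(np.load('/tmp/top.npz'))['frame'][:,:,::-1]
a=cv2.resize(f[180:260,105:205],(640,512),interpolation=2)
g=cv2.resize(f[180:230,315:380],(665,512),interpolation=2)
s=dict(np.load('/tmp/scene.npz'))['frame'][:,:,::-1]
g2=cv2.resize(s[225:290,270:350],(400,325),interpolation=2)
cv2.imwrite('pics/c.png',cv2.resize(np.hstack([a,g]),(800,314)))
E
```

```text
top pod 329 [ 0.5519 -0.2093  0.0653] ((552.8491821289062, -210.4923858642578), (36.05000305175781, 52.500511169433594), 18.939319610595703)
top podflange 246 [ 0.5775 -0.1941  0.0224] ((567.0192260742188, -195.21302795410156), (87.90994262695312, 68.68109893798828), 10.056358337402344)
top rim 366 [0.5016 0.2756 0.054 ] ((501.59490966796875, 275.49462890625), (61.166786193847656, 63.5029411315918), 1.1454836130142212)
top box 550 [0.5629 0.2465 0.0288] ((568.5399169921875, 249.51089477539062), (98.14077758789062, 122.3726806640625), 87.83281707763672)
top plate 1214 [0.5088 0.2701 0.0095] ((534.0304565429688, 280.12249755859375), (220.44808959960938, 193.7767333984375), 84.24479675292969)
scene pod 336 [ 0.552 -0.214  0.067] ((553.408203125, -211.69598388671875), (37.48670959472656, 51.36153030395508), 18.601282119750977)
scene rim 212 [0.5025 0.2725 0.0547] ((503.5050354003906, 274.7817687988281), (63.400901794433594, 60.5057487487793), 62.05056381225586)
scene box 287 [0.5649 0.2406 0.0303] ((581.3905029296875, 259.7913818359375), (136.53440856933594, 73.82318878173828), 39.227806091308594)
```

View pics/c.png

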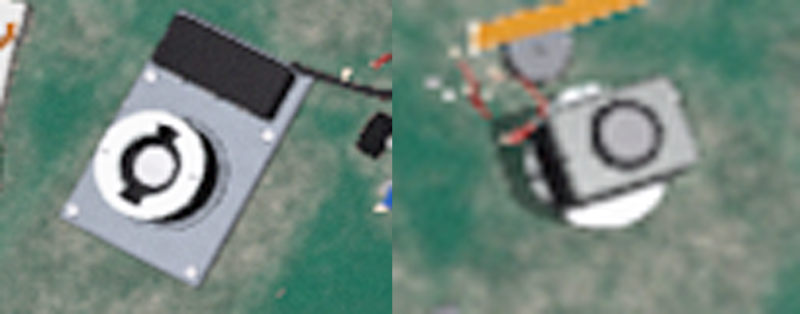

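The crop shows the dock's two slots lying along a line up and to the right, toward the black box. The pod's long side runs right and slightly up. The pod is at about (0.553,-0.211), and the 36 x 52 mm top rectangle fits the given size. Its y axis is at 18.8°. The dock is at about (0.502,0.2755), with its x axis at about -31°. Next I turn the tool 48° and move toward the pod.

Emit:
arm_command(rows=[{"az": 6.9}, {"az": 6.9}, {"az": 6.9}, {"az": 6.9}, {"az": 6.9}, {"az": 6.9}, {"az": 6.9}, {}, {}])

```text
validation failed for argument at $.ro...
```

```bash
cat >>h.py <<'E'
from scipy.spatial.transform import Rotation as R
def to(r,p,yaw=None):
    "tool-frame shift to world p; az deg to bring tool y to world yaw (mod 180); tilt"
    o=r.get_obs();M=R.from_rotvec(o['orientation']).as_matrix()
    ya=np.degrees(np.arctan2(M[1,1],M[0,1]))
    print('t',round(o['clock'],2),'tcp',o['tcp_pos'].round(4),'F',np.round(o['contact_force'],1),'w',round(o['grip_width'],4),'tooly',ya.round(2),'z',M[:,2].round(4))
    print('shift',(M.T@(np.array(p)-o['tcp_pos'])).round(4), 'az',None if yaw is None else round(-((yaw-ya+90)%180-90),2))
E
python3 -c "
from bench import r
from h import *
to(r,[.56,.25,.222],18.8);to(r,[.553,-.211,.20],18.8)"
```

```text
t 0.1 tcp [0.265  0.6202 0.2219] F [ 0.2 -0.7  0.1] w 0.0853 tooly 66.86 z [-5.0e-04 -1.5e-03 -1.0e+00]
shift [-4.167e-01 -2.245e-01  4.000e-04] az 48.06
t 0.1 tcp [0.265  0.6202 0.2219] F [ 0.2 -0.7  0.1] w 0.0853 tooly 66.86 z [-5.0e-04 -1.5e-03 -1.0e+00]
shift [-0.5914 -0.6512  0.0231] az 48.06
```

Emit:
arm_command(rows=[{"fingers": 1, "x": 0, "y": 0, "z": 0, "ax": 0, "ay": 0, "az": 6.9}, {"fingers": 1, "x": 0, "y": 0, "z": 0, "ax": 0, "ay": 0, "az": 6.9}, {"fingers": 1, "x": 0, "y": 0, "z": 0, "ax": 0, "ay": 0, "az": 6.9}, {"fingers": 1, "x": 0, "y": 0, "z": 0, "ax": 0, "ay": 0, "az": 6.9}, {"fingers": 1, "x": 0, "y": 0, "z": 0, "ax": 0, "ay": 0, "az": 6.9}, {"fingers": 1, "x": 0, "y": 0, "z": 0, "ax": 0, "ay": 0, "az": 6.9}, {"fingers": 1, "x": 0, "y": 0, "z": 0, "ax": 0, "ay": 0, "az": 6.7}, {"fingers": 1, "x": 0, "y": 0, "z": 0, "ax": 0, "ay": 0, "az": 0}])

```text
clock: 0.77
tcp_pos: [0.2649, 0.6204, 0.2222]
orientation: [1.834, 2.55, -0.002]
contact_force: [0.6, 0.8, -0.1]
grip_width: 0.0856
gripper_force: 0.0
```

```bash
python3 -c "
from bench import r
from h import *
to(r,[.54,.25,.222],18.8);to(r,[.553,-.211,.20],18.8)"
```

```text
t 0.77 tcp [0.2649 0.6204 0.2222] F [ 0.6  0.8 -0.1] w 0.0856 tooly 18.54 z [-1.0e-04 -1.2e-03 -1.0e+00]
shift [-0.4387  0.143   0.0006] az -0.26
t 0.77 tcp [0.2649 0.6204 0.2222] F [ 0.6  0.8 -0.1] w 0.0856 tooly 18.54 z [-1.0e-04 -1.2e-03 -1.0e+00]
shift [-0.8799  0.0088  0.0231] az -0.26
```

Emit:
arm_command(rows=[{"fingers": 1, "x": -0.033, "y": 0.018, "z": 0, "ax": 0, "ay": 0, "az": 0}, {"fingers": 1, "x": -0.033, "y": 0.018, "z": 0, "ax": 0, "ay": 0, "az": 0}, {"fingers": 1, "x": -0.033, "y": 0.018, "z": 0, "ax": 0, "ay": 0, "az": 0}, {"fingers": 1, "x": -0.033, "y": 0.018, "z": 0, "ax": 0, "ay": 0, "az": 0}, {"fingers": 1, "x": -0.033, "y": 0.018, "z": 0, "ax": 0, "ay": 0, "az": 0}, {"fingers": 1, "x": -0.034, "y": 0.01, "z": 0, "ax": 0, "ay": 0, "az": 0}, {"fingers": 1, "x": -0.034, "y": 0.01, "z": 0, "ax": 0, "ay": 0, "az": 0}, {"fingers": 1, "x": -0.034, "y": 0.01, "z": 0, "ax": 0, "ay": 0, "az": 0}, {"fingers": 1, "x": -0.034, "y": 0.01, "z": 0, "ax": 0, "ay": 0, "az": 0}, {"fingers": 1, "x": -0.034, "y": 0.01, "z": 0, "ax": 0, "ay": 0, "az": 0}])

```text
clock: 1.6
tcp_pos: [0.5062, 0.3469, 0.2226]
orientation: [-1.824, -2.558, 0.001]
contact_force: [0.2, 0.8, 0.1]
grip_width: 0.0851
gripper_force: 0.0
```

Emit:
arm_command(rows=[{"fingers": 1, "x": -0.034, "y": 0.003, "z": 0, "ax": 0, "ay": 0, "az": 0}, {"fingers": 1, "x": -0.034, "y": 0, "z": 0, "ax": 0, "ay": 0, "az": 0}, {"fingers": 1, "x": -0.01, "y": 0, "z": 0, "ax": 0, "ay": 0, "az": 0}, {"fingers": 1, "x": 0, "y": 0, "z": 0, "ax": 0, "ay": 0, "az": 0}])

```text
clock: 1.93
tcp_pos: [0.535, 0.2711, 0.2229]
orientation: [1.833, 2.55, -0.002]
contact_force: [0.0, -0.1, 0.8]
grip_width: 0.0854
gripper_force: 0.0
```

```bash
python3 - <<'E'
from bench import r
from h import *
to(r,[.553,-.211,.16],18.8)
f=r.grab_frame('wrist');np.savez('/tmp/w1.npz',**f);print(f['K'],f['world_from_camera'])
cv2.imwrite('pics/w1.png',f['frame'][:,:,::-1])
E
```

```text
t 1.93 tcp [0.535  0.2711 0.2229] F [ 0.  -0.1  0.8] w 0.0854 tooly 18.56 z [ 4.0e-04 -1.7e-03 -1.0e+00]
shift [-0.4626 -0.1364  0.0637] az -0.24
[[297.31863964   0.         259.87962557]
 [  0.         297.31863964 187.97348904]
 [  0.           0.           1.        ]] [[ 9.47802877e-01  3.01459006e-01  1.03885390e-01  5.08306333e-01]
 [ 3.18856644e-01 -8.95695119e-01 -3.09936596e-01  3.51427880e-01]
 [-3.83541686e-04  3.26883344e-01 -9.45064618e-01  3.73349865e-01]
 [ 0.00000000e+00  0.00000000e+00  0.00000000e+00  1.00000000e+00]]
```

View pics/w1.png

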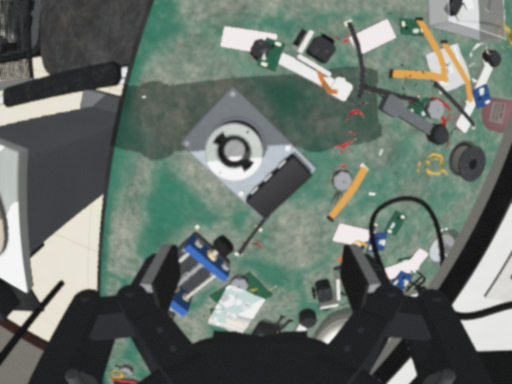

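The wrist view shows the dock's socket centred at about (235,150). The slots lie along a diagonal toward the black box at (280,185). I'll measure the rim circle and the slot angle.

```bash
cat >>h.py <<'E'
def rays(f,uv,z):
    q=cv2.fisheye.undistortPoints(np.float64(uv).reshape(-1,1,2),f['K'],np.zeros(4)).reshape(-1,2)
    T=f['world_from_camera'];d=np.c_[q,np.ones(len(q))]@T[:3,:3].T
    return T[:3,3]+d*((z-T[2,3])/d[:,2])[:,None]
def proj(f,P):
    T=np.linalg.inv(f['world_from_camera']);rv=cv2.Rodrigues(T[:3,:3])[0]
    return cv2.fisheye.projectPoints(np.float64(P).reshape(-1,1,3),rv,T[:3,3],f['K'],np.zeros(4))[0].reshape(-1,2)
def dock(f,c):
    g=cv2.cvtColor(f['frame'],cv2.COLOR_RGB2GRAY)
    for it in range(4):  # rim outer edge at r=32 mm, centre from radial bright->dark edges
        a=np.radians(np.arange(0,360,3));rr=np.arange(.026,.038,.0003);E=[]
        for t in a:
            P=np.c_[c[0]+rr*np.cos(t),c[1]+rr*np.sin(t),np.full(len(rr),.055)]
            q=proj(f,P).astype(np.float32);s=cv2.remap(g,q[:,:1],q[:,1:],cv2.INTER_LINEAR).ravel().astype(float)
            E.append(rr[np.argmin(np.gradient(cv2.GaussianBlur(s[:,None],(1,5),0).ravel()))])
        E=np.array(E);A=np.c_[np.cos(a),np.sin(a),np.ones(len(a))];w=np.ones(len(a))
        for _ in range(8):
            x=np.linalg.lstsq(A*w[:,None],E*w,rcond=None)[0];w=1/(1+(np.abs(A@x-E)/.0006)**2)
        c=np.array(c)+x[:2]
    print('centre',c.round(4),'r',x[2].round(4))
    a=np.radians(np.arange(0,360,1.))
    S=0
    for rad in(.0215,.0225,.0235):
        q=proj(f,np.c_[c[0]+rad*np.cos(a),c[1]+rad*np.sin(a),np.full(360,.055)]).astype(np.float32)
        S=S+cv2.remap(g,q[:,:1],q[:,1:],cv2.INTER_LINEAR).ravel().astype(float)/3
    d=np.clip(np.percentile(S,75)*.7-S,0,None);z=(d*np.exp(2j*a)).sum();print('slot angle mod180',np.degrees(np.angle(z))/2)
    on=np.where(d>0)[0];print('dark deg',on)
    return c
E
python3 - <<'E'
from h import *
f=dict(np.load('/tmp/w1.npz'))
c=rays(f,[[235,150]],.055)[0];print(c);c=dock(f,c[:2])
g=cv2.cvtColor(f['frame'],cv2.COLOR_RGB2GRAY)
# box direction
b=(g<55).astype(np.uint8);n,l,s,ce=cv2.connectedComponentsWithStats(b)
k=l[187,280];print(s[k],ce[k]);p=rays(f,[ce[k]],.03)[0];print('box',p,np.degrees(np.arctan2(p[1]-c[1],p[0]-c[0])),np.hypot(*(p[:2]-c)))
E
```

```text
[0.50351604 0.27998209 0.055     ]
centre [0.5024 0.2771] r 0.0321
slot angle mod180 -26.309843066213514
dark deg [133 134 135 136 137 138 139 140 141 142 143 144 145 146 147 148 149 150
 151 152 153 154 155 156 157 158 159 160 161 162 163 164 165 166 167 168
 169 170 171 172 173 174 317 318 319 320 321 322 323 324 325 326 327 328
 329 330 331 332 333 334 335 336 337 338 339 340 341 342 343 344 345 346
 347 348 349 350 351]
[     0      0    512    384 154434] [255.31017781 162.9711592 ]
box [0.53085381 0.26693541 0.03      ] -19.635028772726205 0.030206938593483855
```

Emit:
arm_command(rows=[{"fingers": 1, "x": -0.034, "y": -0.01, "z": 0, "ax": 0, "ay": 0, "az": 0}, {"fingers": 1, "x": -0.034, "y": -0.01, "z": 0, "ax": 0, "ay": 0, "az": 0}, {"fingers": 1, "x": -0.034, "y": -0.01, "z": 0, "ax": 0, "ay": 0, "az": 0}, {"fingers": 1, "x": -0.034, "y": -0.01, "z": 0, "ax": 0, "ay": 0, "az": 0}, {"fingers": 1, "x": -0.034, "y": -0.01, "z": 0, "ax": 0, "ay": 0, "az": 0}, {"fingers": 1, "x": -0.034, "y": -0.01, "z": 0, "ax": 0, "ay": 0, "az": 0}, {"fingers": 1, "x": -0.034, "y": -0.01, "z": 0, "ax": 0, "ay": 0, "az": 0}, {"fingers": 1, "x": -0.034, "y": -0.01, "z": 0, "ax": 0, "ay": 0, "az": 0}, {"fingers": 1, "x": -0.034, "y": -0.01, "z": 0, "ax": 0, "ay": 0, "az": 0}, {"fingers": 1, "x": -0.034, "y": -0.01, "z": 0, "ax": 0, "ay": 0, "az": 0}])

```text
clock: 2.82
tcp_pos: [0.5487, -0.0772, 0.2228]
orientation: [-1.822, -2.559, -0.002]
contact_force: [1.3, 0.6, -0.6]
grip_width: 0.0854
gripper_force: 0.0
```

Emit:
arm_command(rows=[{"fingers": 1, "x": -0.034, "y": -0.01, "z": 0.01, "ax": 0, "ay": 0, "az": 0}, {"fingers": 1, "x": -0.02, "y": -0.01, "z": 0.01, "ax": 0, "ay": 0, "az": 0}, {"fingers": 1, "x": 0, "y": 0, "z": 0.01, "ax": 0, "ay": 0, "az": 0}, {"fingers": 1, "x": 0, "y": 0, "z": 0, "ax": 0, "ay": 0, "az": 0}])

```text
clock: 3.15
tcp_pos: [0.5458, -0.1348, 0.1907]
orientation: [-1.826, -2.553, 0.002]
contact_force: [-0.4, 1.1, -0.2]
grip_width: 0.0852
gripper_force: 0.0
```

```bash
python3 - <<'E'
from bench import r
from h import *
to(r,[.553,-.211,.15],18.8)
f=r.grab_frame('wrist');np.savez('/tmp/w2.npz',**f)
cv2.imwrite('pics/w2.png',f['frame'][:,:,::-1])
P=proj(f,[[.553,-.211,.07]]);print(P)
E
```

```text
t 3.15 tcp [ 0.5458 -0.1348  0.1907] F [-0.4  1.1 -0.2] w 0.0852 tooly 18.85 z [-3.3e-03  8.0e-04 -1.0e+00]
shift [-0.0745 -0.0177  0.0407] az 0.05
[[243.08712585 247.07076037]]
```

View pics/w2.png

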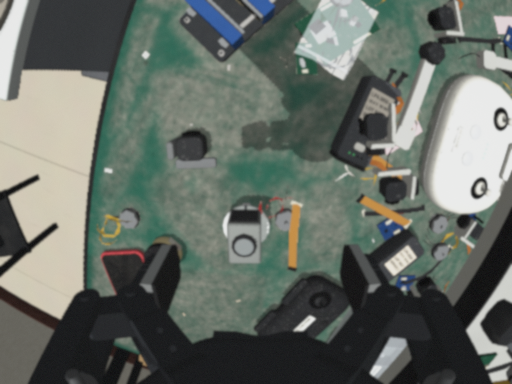

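The pod's lens is seen at (243,245) and was predicted at (243,247), so the position estimate holds to about 2 mm. I'll cross-check the dock angle from its plate and box, and the pod pose from this view's depth.

```bash
cat >>h.py <<'E'
def wcloud(f):
    d=f['depth'];v,u=np.mgrid[:d.shape[0],:d.shape[1]]
    q=cv2.fisheye.undistortPoints(np.stack([u,v],-1).reshape(-1,1,2).astype(float),f['K'],np.zeros(4)).reshape(*d.shape,2)
    T=f['world_from_camera'];return (np.dstack([q,np.ones(d.shape)])*d[...,None])@T[:3,:3].T+T[:3,3]
def rect(P,c,w,lo,hi,open_=3):
    m=((P[...,2]>lo)&(P[...,2]<hi)&(np.hypot(P[...,0]-c[0],P[...,1]-c[1])<w)).astype(np.uint8)
    m=cv2.morphologyEx(m,cv2.MORPH_OPEN,np.ones((open_,open_)));n,l,s,_=cv2.connectedComponentsWithStats(m)
    k=1+s[1:,4].argmax();q=P[l==k];rc=cv2.minAreaRect((q[:,:2]*1000).astype(np.float32))
    print('rect n',len(q),'z',np.median(q[:,2]).round(4),np.round(rc[0],1),np.round(rc[1],1),round(rc[2],1))
E
python3 - <<'E'
from h import *
t=dict(np.load('/tmp/top.npz'));w1=dict(np.load('/tmp/w1.npz'));w2=dict(np.load('/tmp/w2.npz'))
for n,P in(('top',cloud(t)),('w1',wcloud(w1))):
    print(n);rect(P,(.5024,.2765),.13,.0065,.07);rect(P,(.575,.237),.06,.024,.036);rect(P,(.5024,.2765),.045,.05,.06)
print('pod');rect(wcloud(w2),(.553,-.211),.045,.058,.076)
f=w1['frame'][95:215,170:330,::-1];cv2.imwrite('pics/d1.png',cv2.resize(f,(800,600),interpolation=2))
E
```

```text
top
rect n 2338 z 0.0229 [520.6 263.5] [105.8 153.9] 63.6
rect n 496 z 0.0288 [566.9 243.5] [84.9 36.3] 62.9
rect n 163 z 0.0543 [492.2 259.3] [25.4 60.7] 60.3
w1
rect n 9092 z 0.0234 [516.8 252.9] [129.9 156.5] 63.9
rect n 1877 z 0.0293 [567.1 244.6] [84.  37.5] 63.0
rect n 1522 z 0.0544 [501.8 276.7] [62.3 62.3] 18.4
pod
rect n 1442 z 0.0656 [ 552.6 -209.6] [35.5 51.9] 18.6
```

View pics/d1.png

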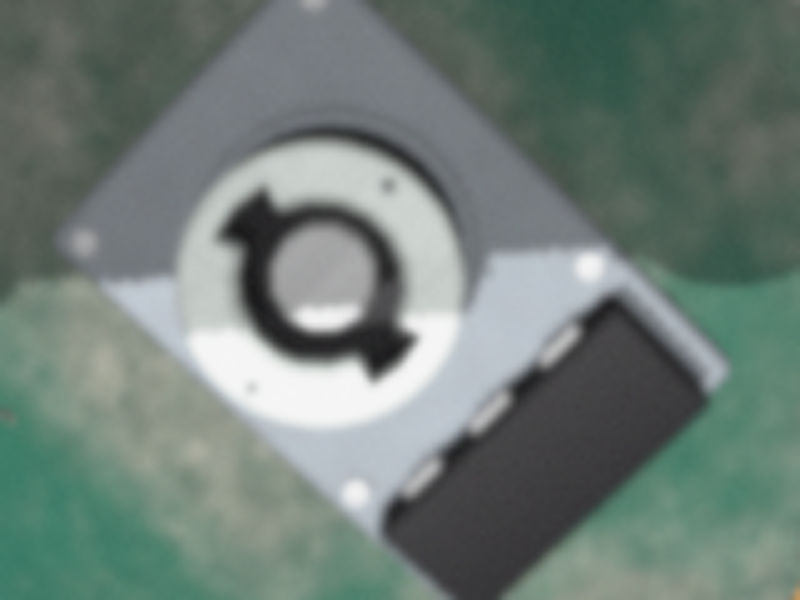

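The dock crop shows the slots and plate agreeing at -26.6°, with the catch dots at (388,185) and (251,387). The centre is at about (0.502,0.277), and the pod is at (0.5528,-0.210) with its y axis at 18.7°. Next I go over the pod.

Emit:
arm_command(rows=[{"fingers": 1, "x": -0.03, "y": -0.009, "z": 0.0, "ax": 0, "ay": 0, "az": 0}, {"fingers": 1, "x": -0.03, "y": -0.009, "z": 0.03, "ax": 0, "ay": 0, "az": 0}, {"fingers": 1, "x": -0.0145, "y": 0, "z": 0.03, "ax": 0, "ay": 0, "az": 0}, {"fingers": 1, "x": 0, "y": 0, "z": 0, "ax": 0, "ay": 0, "az": 0}, {"fingers": 1, "x": 0, "y": 0, "z": 0, "ax": 0, "ay": 0, "az": 0}])

```text
clock: 3.62
tcp_pos: [0.5536, -0.2087, 0.1329]
orientation: [-1.824, -2.554, 0.0]
contact_force: [0.3, 0.2, 1.0]
grip_width: 0.0856
gripper_force: 0.0
```

```bash
python3 - <<'E'
from bench import r
from h import *
to(r,[.5528,-.210,.049],18.7)
E
```

```text
t 3.62 tcp [ 0.5536 -0.2087  0.1329] F [0.3 0.2 1. ] w 0.0856 tooly 18.92 z [-0.0028  0.0016 -1.    ]
shift [-0.0012 -0.001   0.0839] az 0.22
```

Emit:
arm_command(rows=[{"fingers": 1, "x": -0.001, "y": -0.001, "z": 0.02, "ax": 0, "ay": 0, "az": 0.2}, {"fingers": 1, "x": 0, "y": 0, "z": 0.02, "ax": 0, "ay": 0, "az": 0}, {"fingers": 1, "x": 0, "y": 0, "z": 0.02, "ax": 0, "ay": 0, "az": 0}, {"fingers": 1, "x": 0, "y": 0, "z": 0.015, "ax": 0, "ay": 0, "az": 0}, {"fingers": 1, "x": 0, "y": 0, "z": 0.009, "ax": 0, "ay": 0, "az": 0}, {"fingers": 1, "x": 0, "y": 0, "z": 0, "ax": 0, "ay": 0, "az": 0}, {"fingers": 1, "x": 0, "y": 0, "z": 0, "ax": 0, "ay": 0, "az": 0}])

```text
clock: 4.2
tcp_pos: [0.5541, -0.2109, 0.0511]
orientation: [1.831, 2.552, 0.002]
contact_force: [-0.8, -1.2, 0.6]
grip_width: 0.0857
gripper_force: 0.0
```

Emit:
arm_command(rows=[{"fingers": 0, "x": 0, "y": 0, "z": 0, "ax": 0, "ay": 0, "az": 0}, {"fingers": -0.2, "x": 0, "y": 0, "z": 0, "ax": 0, "ay": 0, "az": 0}, {"fingers": -0.4, "x": 0, "y": 0, "z": 0, "ax": 0, "ay": 0, "az": 0}, {"fingers": -1, "x": 0, "y": 0, "z": 0, "ax": 0, "ay": 0, "az": 0}, {"fingers": -1, "x": 0, "y": 0, "z": 0, "ax": 0, "ay": 0, "az": 0}, {"fingers": -1, "x": 0, "y": 0, "z": 0, "ax": 0, "ay": 0, "az": 0}, {"fingers": -1, "x": 0, "y": 0, "z": 0, "ax": 0, "ay": 0, "az": 0}, {"fingers": -1, "x": 0, "y": 0, "z": 0, "ax": 0, "ay": 0, "az": 0}, {"fingers": -1, "x": 0, "y": 0, "z": 0, "ax": 0, "ay": 0, "az": 0}], grip_force=60)

```text
clock: 4.95
tcp_pos: [0.5535, -0.2126, 0.051]
orientation: [1.834, 2.549, 0.001]
contact_force: [0.5, 0.8, 5.9]
grip_width: 0.0338
gripper_force: 59.4
```

```bash
python3 - <<'E'
from bench import r
from h import *
to(r,[.5528,-.210,.049],18.7)
print(r.get_obs()['gripper_force'])
E
```

```text
t 4.95 tcp [ 0.5535 -0.2126  0.051 ] F [0.5 0.8 5.9] w 0.0338 tooly 18.55 z [ 1.4e-03 -1.0e-04 -1.0e+00]
shift [0.0027 0.0002 0.002 ] az -0.15
59.44734871387482
```

Emit:
arm_command(rows=[{"fingers": -1, "x": 0, "y": 0, "z": -0.01, "ax": 0, "ay": 0, "az": 0}, {"fingers": -1, "x": 0, "y": 0, "z": -0.03, "ax": 0, "ay": 0, "az": 0}, {"fingers": -1, "x": 0, "y": 0, "z": -0.03, "ax": 0, "ay": 0, "az": 0}, {"fingers": -1, "x": 0, "y": 0, "z": -0.03, "ax": 0, "ay": 0, "az": 0}, {"fingers": -1, "x": 0, "y": 0, "z": -0.02, "ax": 0, "ay": 0, "az": 0}, {"fingers": -1, "x": 0, "y": 0, "z": 0, "ax": 0, "ay": 0, "az": 0}, {"fingers": -1, "x": 0, "y": 0, "z": 0, "ax": 0, "ay": 0, "az": 0}])

```text
clock: 5.53
tcp_pos: [0.5533, -0.2126, 0.1714]
orientation: [1.833, 2.549, 0.002]
contact_force: [-0.7, 0.8, -2.0]
grip_width: 0.034
gripper_force: 60.3
```

```bash
python3 - <<'E'
from bench import r
from h import *
to(r,[.56,.03,.17],63.4)
to(r,[.5022,.2768,.17],63.4)
fs=[r.grab_frame(n) for n in('scene','wrist')];[np.savez(f'/tmp/g{i}.npz',**f) for i,f in enumerate(fs)]
o=r.get_obs()['tcp_pos']
f=fs[0];c=f['world_from_camera'];q=np.linalg.inv(c)@np.r_[o,1];uv=(f['K']@q[:3]);uv=(uv[:2]/uv[2]).astype(int);print(uv)
a=cv2.resize(f['frame'][max(0,uv[1]-60):uv[1]+60,uv[0]-60:uv[0]+60],(400,400),interpolation=2)
p=proj(fs[1],[o])[0].astype(int);print(p)
b=cv2.resize(fs[1]['frame'][p[1]-70:p[1]+50,p[0]-60:p[0]+60],(400,400),interpolation=2)
cv2.imwrite('pics/g.png',np.hstack([a,b])[:,:,::-1])
E
```

```text
t 5.53 tcp [ 0.5533 -0.2126  0.1714] F [-0.7  0.8 -2. ] w 0.034 tooly 18.56 z [ 2.6e-03 -2.0e-04 -1.0e+00]
shift [0.2278 0.0835 0.0013] az -44.84
t 5.53 tcp [ 0.5533 -0.2126  0.1714] F [-0.7  0.8 -2. ] w 0.034 tooly 18.56 z [ 2.6e-03 -2.0e-04 -1.0e+00]
shift [0.4802 0.1073 0.0011] az -44.84
[314 229]
[258 240]
```

View pics/g.png

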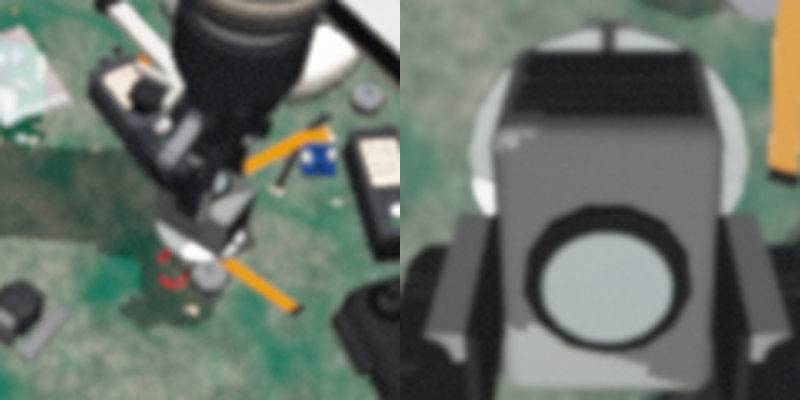

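The scene crop (left) shows the pod lifted and level. The wrist crop (right) shows the lens face at (608,287) in the crop, centred between the pads. I'll work out the pod's offset from the TCP.

```bash
python3 - <<'E'
from h import *
f=dict(np.load('/tmp/g1.npz'));o=np.array([.5533,-.2126,.1714])
uv=[258-60+208/3.333,240-70+287/3.333]
P=rays(f,[uv],.190)[0];d=P[:2]-o[:2];a=np.radians(18.56);ty=np.array([np.cos(a),np.sin(a)]);tx=np.array([np.cos(a+np.pi/2),np.sin(a+np.pi/2)])
print(P,'tool x,y',d@tx,d@ty)
W=wcloud(f);s=W[int(uv[1])-3:int(uv[1])+4,int(uv[0])-3:int(uv[0])+4,2];print('lens z',np.median(s))
rect(W,P[:2],.045,.180,.194)
E
```

```text
[ 0.55212375 -0.20957373  0.19      ] tool x,y 0.0032432779917564124 -0.00015181890043674423
lens z 0.1892109935834267
rect n 5662 z 0.1847 [ 551.8 -209.8] [47.2 50.3] 17.4
```

Emit:
arm_command(rows=[{"fingers": -1, "x": 0, "y": 0, "z": 0, "ax": 0, "ay": 0, "az": -6.4}, {"fingers": -1, "x": 0, "y": 0, "z": 0, "ax": 0, "ay": 0, "az": -6.4}, {"fingers": -1, "x": 0, "y": 0, "z": 0, "ax": 0, "ay": 0, "az": -6.4}, {"fingers": -1, "x": 0, "y": 0, "z": 0, "ax": 0, "ay": 0, "az": -6.4}, {"fingers": -1, "x": 0, "y": 0, "z": 0, "ax": 0, "ay": 0, "az": -6.4}, {"fingers": -1, "x": 0, "y": 0, "z": 0, "ax": 0, "ay": 0, "az": -6.4}, {"fingers": -1, "x": 0, "y": 0, "z": 0, "ax": 0, "ay": 0, "az": -6.4}, {"fingers": -1, "x": 0, "y": 0, "z": 0, "ax": 0, "ay": 0, "az": 0}])

```text
clock: 6.3
tcp_pos: [0.5516, -0.2121, 0.1682]
orientation: [-0.717, -3.055, -0.0]
contact_force: [-0.3, -0.3, -0.9]
grip_width: 0.0339
gripper_force: 60.3
```

```bash
python3 - <<'E'
from bench import r
from h import *
to(r,[.5049,.2755,.17],63.4)
E
```

```text
t 6.3 tcp [ 0.5516 -0.2121  0.1682] F [-0.3 -0.3 -0.9] w 0.0339 tooly 63.57 z [-0.0032  0.001  -1.    ]
shift [ 0.2588  0.4158 -0.0011] az 0.17
```

Shift (0.259, 0.416) split into 17 rows of about (0.0152, 0.0245), plus a slight rise.

Emit:
arm_command(rows=[{"fingers": -1, "x": 0.008, "y": 0.012, "z": -0.003, "ax": 0, "ay": 0, "az": 0}, {"fingers": -1, "x": 0.016, "y": 0.026, "z": 0, "ax": 0, "ay": 0, "az": 0}, {"fingers": -1, "x": 0.016, "y": 0.026, "z": 0, "ax": 0, "ay": 0, "az": 0}, {"fingers": -1, "x": 0.016, "y": 0.026, "z": 0, "ax": 0, "ay": 0, "az": 0}, {"fingers": -1, "x": 0.016, "y": 0.026, "z": 0, "ax": 0, "ay": 0, "az": 0}, {"fingers": -1, "x": 0.016, "y": 0.026, "z": 0, "ax": 0, "ay": 0, "az": 0}, {"fingers": -1, "x": 0.016, "y": 0.026, "z": 0, "ax": 0, "ay": 0, "az": 0}, {"fingers": -1, "x": 0.016, "y": 0.026, "z": 0, "ax": 0, "ay": 0, "az": 0}, {"fingers": -1, "x": 0.016, "y": 0.026, "z": 0, "ax": 0, "ay": 0, "az": 0}, {"fingers": -1, "x": 0.016, "y": 0.026, "z": 0, "ax": 0, "ay": 0, "az": 0}])

```text
clock: 7.13
tcp_pos: [0.5261, 0.077, 0.172]
orientation: [-0.729, -3.054, 0.001]
contact_force: [1.3, 0.4, -1.0]
grip_width: 0.0335
gripper_force: 60.3
```

Emit:
arm_command(rows=[{"fingers": -1, "x": 0.016, "y": 0.026, "z": 0, "ax": 0, "ay": 0, "az": 0}, {"fingers": -1, "x": 0.016, "y": 0.026, "z": 0, "ax": 0, "ay": 0, "az": 0}, {"fingers": -1, "x": 0.016, "y": 0.026, "z": 0, "ax": 0, "ay": 0, "az": 0}, {"fingers": -1, "x": 0.016, "y": 0.026, "z": 0, "ax": 0, "ay": 0, "az": 0}, {"fingers": -1, "x": 0.016, "y": 0.026, "z": 0, "ax": 0, "ay": 0, "az": 0}, {"fingers": -1, "x": 0.012, "y": 0.02, "z": 0, "ax": 0, "ay": 0, "az": 0}, {"fingers": -1, "x": 0.007, "y": 0.012, "z": 0, "ax": 0, "ay": 0, "az": 0}, {"fingers": -1, "x": 0, "y": 0, "z": 0, "ax": 0, "ay": 0, "az": 0}, {"fingers": -1, "x": 0, "y": 0, "z": 0, "ax": 0, "ay": 0, "az": 0}])

```text
clock: 7.88
tcp_pos: [0.511, 0.2643, 0.1721]
orientation: [-0.725, -3.056, 0.003]
contact_force: [0.4, -0.6, -1.5]
grip_width: 0.0338
gripper_force: 60.3
```

```bash
python3 - <<'E'
from bench import r
from h import *
to(r,[.5049,.2755,.115],63.4)
E
```

```text
t 7.88 tcp [0.511  0.2643 0.1721] F [ 0.4 -0.6 -1.5] w 0.0338 tooly 63.32 z [-0.0013 -0.0015 -1.    ]
shift [0.0104 0.0074 0.0571] az -0.08
```

Emit:
arm_command(rows=[{"fingers": -1, "x": 0.0104, "y": 0.0074, "z": 0.01, "ax": 0, "ay": 0, "az": 0}, {"fingers": -1, "x": 0, "y": 0, "z": 0.022, "ax": 0, "ay": 0, "az": 0}, {"fingers": -1, "x": 0, "y": 0, "z": 0.022, "ax": 0, "ay": 0, "az": 0}, {"fingers": -1, "x": 0, "y": 0, "z": 0, "ax": 0, "ay": 0, "az": 0}, {"fingers": -1, "x": 0, "y": 0, "z": 0, "ax": 0, "ay": 0, "az": 0}, {"fingers": -1, "x": 0, "y": 0, "z": 0, "ax": 0, "ay": 0, "az": 0}])

```text
clock: 8.38
tcp_pos: [0.5059, 0.2755, 0.1196]
orientation: [0.726, 3.056, 0.0]
contact_force: [1.3, 0.2, -1.6]
grip_width: 0.0334
gripper_force: 60.3
```

```bash
python3 - <<'E'
from bench import r
from h import *
to(r,[.5049,.2755,.115],63.4)
fs=[r.grab_frame(n) for n in('scene','wrist')]
f=fs[1];o=r.get_obs()['tcp_pos']
W=wcloud(f);rect(W,(.5022,.2768),.045,o[2]+.008,o[2]+.024)
p=proj(f,[[.5022,.2768,o[2]+.019]])[0];print(p)
s=fs[0];q=np.linalg.inv(s['world_from_camera'])@np.r_[.5022,.2768,.06,1];uv=s['K']@q[:3];uv=(uv[:2]/uv[2]).astype(int)
a=cv2.resize(s['frame'][uv[1]-45:uv[1]+45,uv[0]-45:uv[0]+45],(400,400),interpolation=2)
u,v=p.astype(int);b=cv2.resize(f['frame'][v-85:v+35,u-60:u+60],(400,400),interpolation=2)
cv2.imwrite('pics/i.png',np.hstack([a,b])[:,:,::-1]);np.savez('/tmp/i1.npz',**f)
E
```

```text
t 8.38 tcp [0.5059 0.2755 0.1196] F [ 1.3  0.2 -1.6] w 0.0334 tooly 63.26 z [ 5.e-04  0.e+00 -1.e+00]
shift [ 0.0009 -0.0005  0.0046] az -0.14
rect n 5845 z 0.1349 [504.4 277.7] [47.1 51.2] 64.4
[256.7808064  252.22429383]
```

View pics/i.png

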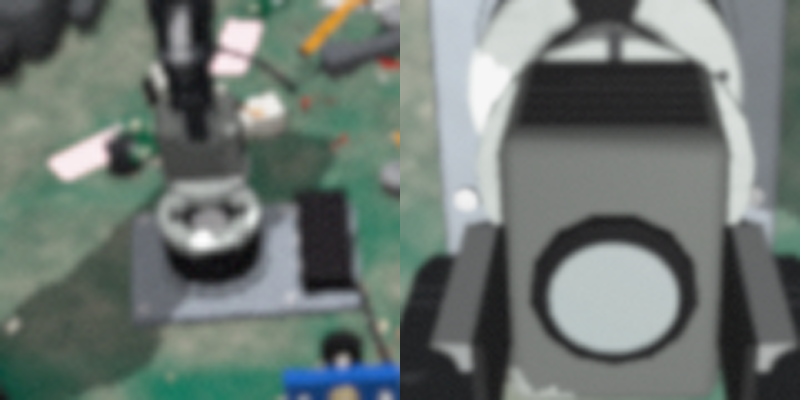

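The scene crop (left) shows the pod directly above the socket. In the wrist crop (right), the lens is at (614,297) and the slot at (605,15) lies in line with it and with the pod's front lug at (615,45). I'll check the last millimetres along tool x.

```bash
python3 - <<'E'
from h import *
f=dict(np.load('/tmp/i1.npz'))
for z in(.1376,.1386):
  for uv in([256-60+214/3.333,252-85+297/3.333],):
    P=rays(f,[uv],z)[0];print(P)
    d=P[:2]-[.5059,.2755];a=np.radians(63.3);print(d@[-np.sin(a),np.cos(a)],d@[np.cos(a),np.sin(a)])
# rim outer edge seen: far (tool +x) side arc
g=cv2.cvtColor(f['frame'],cv2.COLOR_RGB2GRAY)
c=np.array([.5022,.2768]);a0=153.3;rr=np.arange(.027,.038,.0003)
for t in range(-70,71,10):
    a=np.radians(a0+t);q=proj(f,np.c_[c[0]+rr*np.cos(a),c[1]+rr*np.sin(a),np.full(len(rr),.055)]).astype(np.float32)
    s=cv2.remap(g,q[:,:1],q[:,1:],cv2.INTER_LINEAR).ravel().astype(float);k=np.argmin(np.gradient(s));print(t,rr[k].round(4),np.gradient(s)[k].round(1),end='; ')
E
```

```text
[0.50604523 0.27684286 0.1376    ]
0.0004736269310181113 0.0012649246631699278
[0.50548228 0.27712291 0.1386    ]
0.0011023848883577594 0.0012621718617608906
-70 0.0315 -11.0; -60 0.0312 -12.0; -50 0.0315 -16.5; -40 0.0324 -17.5; -30 0.0327 -16.5; -20 0.033 -14.5; -10 0.0333 -14.0; 0 0.0327 -14.0; 10 0.0333 -13.5; 20 0.0336 -14.5; 30 0.0327 -15.0; 40 0.0324 -15.5; 50 0.0315 -11.0; 60 0.0306 -5.0; 70 0.0327 -3.0;
```

```bash
python3 - <<'E'
from bench import r
from h import *
L=[];D=[];O=[]
for i in range(10):
    f=r.grab_frame('wrist');o=r.get_obs();z=o['tcp_pos'];O.append(z)
    a=np.radians(63.3);tx=np.array([-np.sin(a),np.cos(a)]);ty=np.array([np.cos(a),np.sin(a)])
    g=cv2.cvtColor(f['frame'],cv2.COLOR_RGB2GRAY)
    m=((g>140)).astype(np.uint8);m[:, :240]=0;m[:,280:]=0;m[:235]=0;m[280:]=0
    n,l,s,ce=cv2.connectedComponentsWithStats(m);k=1+s[1:,4].argmax()
    P=rays(f,[ce[k]],.1381)[0][:2];L.append(P)
    c=np.array([.5022,.2768]);rr=np.arange(.027,.038,.0003);A=[];E=[]
    for t in range(-70,71,5):
        b=np.radians(153.3+t);q=proj(f,np.c_[c[0]+rr*np.cos(b),c[1]+rr*np.sin(b),np.full(len(rr),.055)]).astype(np.float32)
        s_=cv2.remap(g,q[:,:1],q[:,1:],1).ravel().astype(float);gr=np.gradient(s_);j=gr.argmin()
        if gr[j]<-9:E.append(rr[j]-.032);A.append([np.cos(b),np.sin(b)])
    D.append(c+np.linalg.lstsq(np.array(A),np.array(E),rcond=None)[0])
L,D,O=map(np.array,(L,D,O))
print('lens',L.mean(0),L.std(0),ce[k],s[k]);print('dock',D.mean(0),D.std(0));print('tcp',O.mean(0),O.std(0))
d=D.mean(0)-L.mean(0);print('dock-pod tool x,y',d@tx,d@ty);d=L.mean(0)-O.mean(0)[:2];print('pod-tcp',d@tx,d@ty)
print(f['world_from_camera'][:3,2])
E
```

```text
lens [0.50486748 0.2771998 ] [0.00056182 0.0001087 ] [259.62731006 255.92402464] [241 240  38  33 974]
dock [0.50130726 0.27659528] [6.41113680e-05 6.01592182e-05]
tcp [0.50572937 0.27629123 0.11958234] [3.11161503e-04 7.39265769e-05 4.26041075e-04]
dock-pod tool x,y 0.002908976975628886 -0.0021397337977341604
pod-tcp 0.0011782239994486288 0.0004244253127673515
[ 0.29079498 -0.14553084 -0.94565271]
```

Emit:
arm_command(rows=[{"fingers": -1, "x": 0.0022, "y": -0.0016, "z": 0.0, "ax": 0, "ay": 0, "az": 0}, {"fingers": -1, "x": 0, "y": 0, "z": 0.005, "ax": 0, "ay": 0, "az": 0}, {"fingers": -1, "x": 0, "y": 0, "z": 0.005, "ax": 0, "ay": 0, "az": 0}, {"fingers": -1, "x": 0, "y": 0, "z": 0.003, "ax": 0, "ay": 0, "az": 0}, {"fingers": -1, "x": 0, "y": 0, "z": 0.003, "ax": 0, "ay": 0, "az": 0}, {"fingers": -1, "x": 0, "y": 0, "z": 0, "ax": 0, "ay": 0, "az": 0}])

```text
clock: 9.48
tcp_pos: [0.5022, 0.2754, 0.102]
orientation: [-0.723, -3.056, 0.002]
contact_force: [-0.2, -0.2, -1.8]
grip_width: 0.0338
gripper_force: 60.4
```

Emit:
arm_command(rows=[{"fingers": -1, "x": 0, "y": 0, "z": 0.002, "ax": 0, "ay": 0, "az": 0}, {"fingers": -1, "x": 0, "y": 0, "z": 0, "ax": 0, "ay": 0, "az": 0}])

```text
clock: 9.65
tcp_pos: [0.5027, 0.2757, 0.1007]
orientation: [-0.724, -3.057, 0.0]
contact_force: [-0.5, -0.9, -1.7]
grip_width: 0.0335
gripper_force: 60.4
```

No contact force with the foot about 5 mm in, so I keep pushing.

Emit:
arm_command(rows=[{"fingers": -1, "x": 0, "y": 0, "z": 0.002, "ax": 0, "ay": 0, "az": 0}, {"fingers": -1, "x": 0, "y": 0, "z": 0.002, "ax": 0, "ay": 0, "az": 0}, {"fingers": -1, "x": 0, "y": 0, "z": 0, "ax": 0, "ay": 0, "az": 0}])

```text
clock: 9.9
tcp_pos: [0.5025, 0.2756, 0.0966]
orientation: [-0.724, -3.057, 0.001]
contact_force: [-0.1, -0.4, -1.2]
grip_width: 0.0336
gripper_force: 60.4
```

Emit:
arm_command(rows=[{"fingers": -1, "x": 0, "y": 0, "z": 0.002, "ax": 0, "ay": 0, "az": 0}, {"fingers": -1, "x": 0, "y": 0, "z": 0.002, "ax": 0, "ay": 0, "az": 0}, {"fingers": -1, "x": 0, "y": 0, "z": 0, "ax": 0, "ay": 0, "az": 0}])

```text
clock: 10.15
tcp_pos: [0.5029, 0.2758, 0.0931]
orientation: [0.724, 3.057, 0.0]
contact_force: [-0.5, -0.2, 3.2]
grip_width: 0.0337
gripper_force: 60.9
```

```bash
python3 - <<'E'
from bench import r
from h import *
to(r,[.5022,.2768,.089],63.4);print(r.get_obs()['moment'])
E
```

```text
t 10.15 tcp [0.5029 0.2758 0.0931] F [-0.5 -0.2  3.2] w 0.0337 tooly 63.36 z [ 3.e-04  2.e-04 -1.e+00]
shift [0.0011 0.0006 0.0041] az -0.04
[-0.25546726  0.22746468 -0.04292424]
```

It is on the spring: the force is 4.9 N net, which is about 1.5 mm of travel. I push 6.3 mm more.

Emit:
arm_command(rows=[{"fingers": -1, "x": 0, "y": 0, "z": 0.002, "ax": 0, "ay": 0, "az": 0}, {"fingers": -1, "x": 0, "y": 0, "z": 0.002, "ax": 0, "ay": 0, "az": 0}, {"fingers": -1, "x": 0, "y": 0, "z": 0.0023, "ax": 0, "ay": 0, "az": 0}, {"fingers": -1, "x": 0, "y": 0, "z": 0, "ax": 0, "ay": 0, "az": 0}, {"fingers": -1, "x": 0, "y": 0, "z": 0, "ax": 0, "ay": 0, "az": 0}])

```text
clock: 10.57
tcp_pos: [0.5031, 0.2758, 0.0873]
orientation: [0.724, 3.057, 0.001]
contact_force: [-1.9, -1.4, 6.8]
grip_width: 0.0336
gripper_force: 61.3
```

```bash
python3 - <<'E'
from bench import r
from h import *
F=[]
for i in range(6):
    r.grab_frame('wrist');o=r.get_obs();F.append(np.r_[o['contact_force'],o['tcp_pos']])
print(np.mean(F,0).round(4))
to(r,[.5022,.2768,.089],63.4);print(r.get_obs()['moment'])
E
```

```text
[-1.4645 -1.342   7.06    0.5031  0.2758  0.0874]
t 10.87 tcp [0.503  0.2758 0.0874] F [-1.4 -1.3  6.1] w 0.0343 tooly 63.36 z [ 6.e-04  4.e-04 -1.e+00]
shift [ 0.0012  0.0005 -0.0016] az -0.04
[-0.39347495  0.47768524 -0.00509147]
```

Net 8.7 N gives about 8 mm of plunger travel, which is inside the turning window. I start the clockwise twist (+az about the downward tool z).

Emit:
arm_command(rows=[{"fingers": -1, "x": 0, "y": -0.0002, "z": 0, "ax": 0, "ay": 0, "az": 4}, {"fingers": -1, "x": 0, "y": -0.0002, "z": 0, "ax": 0, "ay": 0, "az": 5}, {"fingers": -1, "x": 0, "y": -0.0002, "z": 0, "ax": 0, "ay": 0, "az": 5}, {"fingers": -1, "x": 0, "y": -0.0002, "z": 0, "ax": 0, "ay": 0, "az": 5}, {"fingers": -1, "x": 0, "y": 0, "z": 0, "ax": 0, "ay": 0, "az": 0}])

```text
clock: 11.28
tcp_pos: [0.5036, 0.2757, 0.0878]
orientation: [1.224, 2.891, 0.004]
contact_force: [-0.2, -0.2, 7.7]
grip_width: 0.0336
gripper_force: 61.3
```

```bash
python3 - <<'E'
from bench import r
from h import *
to(r,[.5022,.2768,.089],63.4);print(r.get_obs()['moment'])
E
```

```text
t 11.28 tcp [0.5036 0.2757 0.0878] F [-0.2 -0.2  7.7] w 0.0336 tooly 44.1 z [ 0.0027  0.0014 -1.    ]
shift [ 0.0018 -0.0002 -0.0012] az -19.3
[-0.19364997  0.08373188 -0.03203785]
```

Turning freely with almost no moment (past the slot play). I continue.

Emit:
arm_command(rows=[{"fingers": -1, "x": 0, "y": -0.0002, "z": 0, "ax": 0, "ay": 0, "az": 5}, {"fingers": -1, "x": 0, "y": -0.0002, "z": 0, "ax": 0, "ay": 0, "az": 5}, {"fingers": -1, "x": 0, "y": -0.0002, "z": 0, "ax": 0, "ay": 0, "az": 5}, {"fingers": -1, "x": 0, "y": -0.0002, "z": 0, "ax": 0, "ay": 0, "az": 5}, {"fingers": -1, "x": 0, "y": -0.0002, "z": 0, "ax": 0, "ay": 0, "az": 5}, {"fingers": -1, "x": 0, "y": -0.0002, "z": 0, "ax": 0, "ay": 0, "az": 5}, {"fingers": -1, "x": 0, "y": -0.0002, "z": 0, "ax": 0, "ay": 0, "az": 5}, {"fingers": -1, "x": 0, "y": 0, "z": 0, "ax": 0, "ay": 0, "az": 0}])

```text
clock: 11.95
tcp_pos: [0.5026, 0.275, 0.0878]
orientation: [2.037, 2.39, 0.005]
contact_force: [0.9, -0.4, 7.3]
grip_width: 0.0339
gripper_force: 61.3
```

```bash
python3 - <<'E'
from bench import r
from h import *
to(r,[.5022,.2768,.089],63.4);print(r.get_obs()['moment'])
E
```

```text
t 11.95 tcp [0.5026 0.275  0.0878] F [ 0.9 -0.4  7.3] w 0.0339 tooly 9.1 z [ 0.003   0.0014 -1.    ]
shift [ 0.0019 -0.0001 -0.0012] az -54.3
[-0.16355492 -0.03248435 -0.00149218]
```

Emit:
arm_command(rows=[{"fingers": -1, "x": 0, "y": -0.0002, "z": 0, "ax": 0, "ay": 0, "az": 5}, {"fingers": -1, "x": 0, "y": -0.0002, "z": 0, "ax": 0, "ay": 0, "az": 5}, {"fingers": -1, "x": 0, "y": -0.0002, "z": 0, "ax": 0, "ay": 0, "az": 5}, {"fingers": -1, "x": 0, "y": -0.0002, "z": 0, "ax": 0, "ay": 0, "az": 5}, {"fingers": -1, "x": 0, "y": -0.0002, "z": 0, "ax": 0, "ay": 0, "az": 5}, {"fingers": -1, "x": 0, "y": -0.0001, "z": 0, "ax": 0, "ay": 0, "az": 3}, {"fingers": -1, "x": 0, "y": 0, "z": 0, "ax": 0, "ay": 0, "az": 0}, {"fingers": -1, "x": 0, "y": 0, "z": 0, "ax": 0, "ay": 0, "az": 0}])

```text
clock: 12.62
tcp_pos: [0.5014, 0.2751, 0.0877]
orientation: [2.552, 1.832, 0.005]
contact_force: [0.7, 1.0, 6.8]
grip_width: 0.0341
gripper_force: 61.3
```

```bash
python3 - <<'E'
from bench import r
from h import *
to(r,[.5022,.2768,.089],63.4);print(r.get_obs()['moment'])
E
```

```text
t 12.62 tcp [0.5014 0.2751 0.0877] F [0.7 1.  6.8] w 0.0341 tooly -18.65 z [ 0.0028  0.0014 -1.    ]
shift [ 0.0019  0.0002 -0.0013] az -82.05
[-0.10556146 -0.01395968 -0.00888693]
```

Emit:
arm_command(rows=[{"fingers": -1, "x": 0, "y": 0, "z": 0, "ax": 0, "ay": 0, "az": 1.5}, {"fingers": -1, "x": 0, "y": 0, "z": 0, "ax": 0, "ay": 0, "az": 1.5}, {"fingers": -1, "x": 0, "y": 0, "z": 0, "ax": 0, "ay": 0, "az": 0}, {"fingers": -1, "x": 0, "y": 0, "z": 0, "ax": 0, "ay": 0, "az": 0}])

```text
clock: 12.95
tcp_pos: [0.5014, 0.2751, 0.0877]
orientation: [2.599, 1.765, 0.005]
contact_force: [0.9, 0.2, 6.1]
grip_width: 0.0339
gripper_force: 61.3
```

```bash
python3 - <<'E'
from bench import r
from h import *
to(r,[.5022,.2768,.089],63.4);print(r.get_obs()['moment'])
E
```

```text
t 12.95 tcp [0.5014 0.2751 0.0877] F [0.9 0.2 6.1] w 0.0339 tooly -21.64 z [ 0.0027  0.0016 -1.    ]
shift [ 0.0019  0.0001 -0.0013] az -85.04
[-0.1099969  -0.00900621  0.00848842]
```

Now to the stop, in 1.5° steps, watching the moment.

Emit:
arm_command(rows=[{"fingers": -1, "x": 0, "y": 0, "z": 0, "ax": 0, "ay": 0, "az": 1.5}, {"fingers": -1, "x": 0, "y": 0, "z": 0, "ax": 0, "ay": 0, "az": 1.5}, {"fingers": -1, "x": 0, "y": 0, "z": 0, "ax": 0, "ay": 0, "az": 0}, {"fingers": -1, "x": 0, "y": 0, "z": 0, "ax": 0, "ay": 0, "az": 0}])

```text
clock: 13.28
tcp_pos: [0.5017, 0.2748, 0.0878]
orientation: [2.643, 1.696, 0.005]
contact_force: [0.1, -0.9, 6.6]
grip_width: 0.0335
gripper_force: 61.3
```

```bash
python3 - <<'E'
from bench import r
from h import *
to(r,[.5022,.2768,.089],63.4);print(r.get_obs()['moment'])
E
```

```text
t 13.28 tcp [0.5017 0.2748 0.0878] F [ 0.1 -0.9  6.6] w 0.0335 tooly -24.62 z [ 0.0032  0.0012 -1.    ]
shift [ 0.002  -0.0003 -0.0012] az -88.02
[-0.2322055  -0.1625691   0.26574938]
```

The moment rose to 0.27 N m at about 87°, so it is at the stop. I let go.

Emit:
arm_command(rows=[{"fingers": 0.2, "x": 0, "y": 0, "z": 0, "ax": 0, "ay": 0, "az": 0}, {"fingers": 0.5, "x": 0, "y": 0, "z": 0, "ax": 0, "ay": 0, "az": 0}, {"fingers": 1, "x": 0, "y": 0, "z": 0, "ax": 0, "ay": 0, "az": 0}, {"fingers": 1, "x": 0, "y": 0, "z": 0, "ax": 0, "ay": 0, "az": 0}, {"fingers": 1, "x": 0, "y": 0, "z": 0, "ax": 0, "ay": 0, "az": 0}, {"fingers": 1, "x": 0, "y": 0, "z": 0, "ax": 0, "ay": 0, "az": 0}, {"fingers": 1, "x": 0, "y": 0, "z": 0, "ax": 0, "ay": 0, "az": 0}])

```text
clock: 13.87
tcp_pos: [0.4999, 0.2744, 0.0866]
orientation: [2.644, 1.696, -0.0]
contact_force: [-0.5, 1.2, 0.1]
grip_width: 0.0852
gripper_force: 0.0
```

Emit:
arm_command(rows=[{"fingers": 1, "x": 0, "y": 0, "z": -0.01, "ax": 0, "ay": 0, "az": 0}, {"fingers": 1, "x": 0, "y": 0, "z": -0.02, "ax": 0, "ay": 0, "az": 0}, {"fingers": 1, "x": 0, "y": 0, "z": -0.03, "ax": 0, "ay": 0, "az": 0}, {"fingers": 1, "x": 0, "y": 0, "z": -0.03, "ax": 0, "ay": 0, "az": 0}, {"fingers": 1, "x": 0, "y": 0, "z": -0.03, "ax": 0, "ay": 0, "az": 0}, {"fingers": 1, "x": 0, "y": 0, "z": 0, "ax": 0, "ay": 0, "az": 0}, {"fingers": 1, "x": 0, "y": 0, "z": 0, "ax": 0, "ay": 0, "az": 0}])

```text
clock: 14.45
tcp_pos: [0.5011, 0.275, 0.2091]
orientation: [-2.644, -1.696, -0.007]
contact_force: [1.1, 0.0, -0.7]
grip_width: 0.0853
gripper_force: 0.0
```

```bash
python3 - <<'E'
from bench import r
from h import *
to(r,[.5022,.2768,.089],63.4)
f=r.grab_frame('wrist');s=r.grab_frame('scene')
W=wcloud(f);rect(W,(.502,.2768),.045,.095,.125)
q=(W[...,2]>.112)&(np.hypot(W[...,0]-.502,W[...,1]-.2768)<.011)&(W[...,2]<.12);print('lens z',np.median(W[q][:,2]),q.sum())
p=proj(f,[[.502,.2768,.1]])[0].astype(int)
b=cv2.resize(f['frame'][p[1]-75:p[1]+75,p[0]-75:p[0]+75],(400,400),interpolation=2)
a=cv2.resize(s['frame'][100:190,147:237],(400,400),interpolation=2)
cv2.imwrite('pics/e.png',np.hstack([a,b])[:,:,::-1])
E
```

```text
t 14.45 tcp [0.5011 0.275  0.2091] F [ 1.1  0.  -0.7] w 0.0853 tooly -24.64 z [ 0.0033  0.0031 -1.    ]
shift [0.0016 0.     0.1201] az -88.04
rect n 2194 z 0.1087 [502.  276.3] [52.1 36. ] 66.4
lens z 0.11308693746564552 437
```

View pics/e.png

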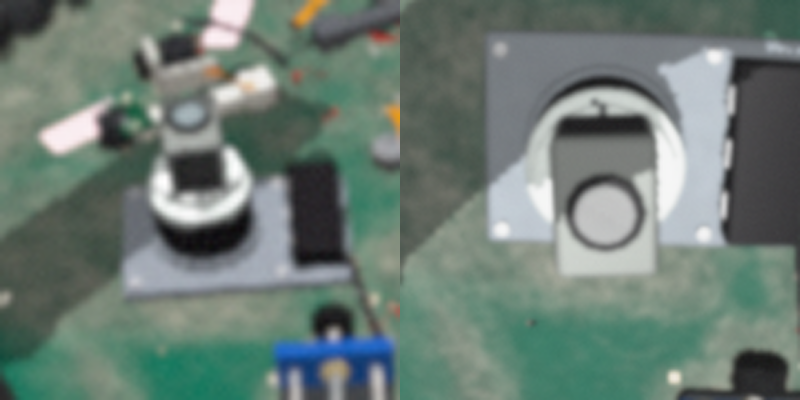

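The picture shows the pod seated and upright in the socket, with its long side across the dock. The lens top is at 0.113 m, so the underside is 12 mm below the mouth (the locked height). The pod has turned about 87°, and the gripper is clear. I hand it in.

```bash
python3 -c "
from bench import r
print(r.hand_in())"
```

```text
the job is handed in; nothing more can be done
None
```

The pod is fitted in the dock: I pushed it down, twisted it clockwise about 87° to the stop and let go. It rose to its locked height, 12 mm below the mouth, and I handed the job in at about 14.5 s with the gripper clear.

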